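Change the canister at the code reader

TASK

Put the yellow-capped canister that stands on the code reader's pad back into the empty compartment of the sloped rack (the one with the orange mat), standing flat on the mat. Then take the red-capped canister out of the rack and stand it upright in the middle of the reader's pad with its code bars facing the reader's window squarely. Leave the other canisters and everything else on the bench where they are.

Things in the scene. Friction and masses are not known exactly. Their poses are not given: they have to be found in the camera images.
- red_centre (a point): red-capped canister, white body 44 mm in diameter, 90 mm tall with its red cap (cap 18 mm, 43 mm in diameter), 0.14 kg within a third. The point is on its axis, 45 mm above its underside; z runs along the axis to the cap; x points to the black code bars on its side (36 mm tall), which a white line on top of the cap also points to. Starts standing in a compartment of the rack, leaning with its floor
- red_mark (a point): point on the red-capped canister's side, at the middle of its code mark, 22 mm from the axis, half-way up
- yellow_centre (a point): yellow-capped canister, white body 44 mm in diameter, 90 mm tall with its yellow cap (cap 18 mm, 43 mm in diameter), 0.14 kg within a third. The point is on its axis, 45 mm above its underside; z runs along the axis to the cap; x points to the black code bars on its side (36 mm tall), which a white line on top of the cap also points to. Starts standing on the reader's pad
- blue_centre (a point): blue-capped canister, white body 44 mm in diameter, 90 mm tall with its blue cap (cap 18 mm, 43 mm in diameter), 0.14 kg within a third. The point is on its axis, 45 mm above its underside; z runs along the axis to the cap; x points to the black code bars on its side (36 mm tall), which a white line on top of the cap also points to. Stands in the rack; to be left alone
- green_centre (a point): green-capped canister, white body 44 mm in diameter, 90 mm tall with its green cap (cap 18 mm, 43 mm in diameter), 0.14 kg within a third. The point is on its axis, 45 mm above its underside; z runs along the axis to the cap; x points to the black code bars on its side (36 mm tall), which a white line on top of the cap also points to. Stands in the rack; to be left alone
- mat_top (a point): orange mat, 100 x 60 x 2 mm, fixed on the floor of the one empty compartment of the rack. The point is the centre of its upper face, which is the compartment's centre; z is square to the sloping floor, x runs up the slope away from the robot, y along the row of compartments
- rack: grey fixed rack with four open compartments side by side, each 66 mm wide (y) and 130 mm deep (x), pitch 70 mm, centres at y = -105, -35, 35, 105 mm. Origin: centre of the inner floor, 42 mm above the bench; the floor falls 0.26 rad (15 degrees) towards the robot's side; z is square to the floor, x up the slope. Side and dividing walls are 4 mm thick and 40 mm high over the floor, front lip 22 mm, back wall 50 mm. Canisters stand square to the floor and do not slide
- pad (a point): centre of the upper face of the round black rubber pad of the fixed code reader, 70 mm in diameter, 10 mm above the bench. z up, y towards the reader head. The base plate is 94 x 165 mm, 8 mm thick, from 48 mm behind the pad centre to 117 mm in front along y. The head is a black block 66 mm wide, its face 60 mm from the pad centre along y, its back 102 mm, its top 68 mm above the pad
- window (a point): centre of the reader head's window (glass with a red line), on the head's face towards the pad, 60 mm from the pad centre and 44 mm above the pad
- oiler_centre (a point): red oil can with a thin upright brass spout, a bystander, standing between the reader and the rack, a little farther back (another, far at the back, is out of the way): body 56 mm in diameter and 64 mm tall, spout to 147 mm above the bench. The point is on its axis, 32 mm above its underside
- cork_block_centre (a point): cork sanding block, 46 x 76 x 26 mm, lying flat, a bystander; point at its centre, y along its length
- felt_pen_centre (a point): black and blue felt marker, 128 x 17 x 17 mm, lying in front of the rack, a bystander; point at its centre, y along its length
Things that resemble listed ones, but are neither listed nor needed, are in the scene too. Leave any purple look-alike of the part that bears yellow_centre alone.

How it is judged:
By the outcome, as a careful person would: the job done as asked, in the order asked, and still so for the second after the job is handed in, with the robot touching nothing.
It also fails if it takes over 58 s, if anything falls off the work surface, if the arm or the gripper's body presses on something with over 40 N, if the wrist force passes 120 N, or if a joint passes its speed limit or range.

ROBOT

A 7-joint arm with a two-finger parallel gripper is mounted at the origin on a cart in front of the work surface, level with it; the furniture and walls round the work are solid. World frame = base frame: x ahead of the robot, y to its left, z up, the work surface at z = 0. Lengths are in m, angles in rad, forces in N, time in s.
With the tool pointing down it reaches from about 0.425 to 0.925 m from the base axis. Payload 6.8 kg.
Tool frame: the origin (TCP) lies midway between the tips of the shut fingers; the grasp point (between the pads) lies 19 mm behind it; x points along the fingers, z is the direction in which the jaws open and shut, and the axes are right-handed (so a half turn about x gives the same grasp; the last joint's range is limited). The gripper opens to 88 mm and grips with 3 to 60 N. Pads are 20 mm wide; open, the fingers measure 115 mm over their backs; the gripper's body (75 mm by 178 mm) begins 61 mm behind the grasp point.
Start: joints at [-1.422, 0.477, 0.022, 1.555, -0.011, 1.109, -0.083], TCP at [0.171, 0.653, 0.223] pointing down, gripper open.
Joint ranges: [-2.96, 2.96], [-0.34, 2.1], [-1.41, 1.46], [0.24, 2.44], [-1.37, 4.51], [0.17, 1.92], [-2.96, 2.96]. Speed limits (rad/s): [2.39, 2.39, 3.14, 3.14, 3.14, 3.14, 3.14].

INTERFACE

Orientations are given as a 3x3 rotation matrix whose columns are the frame's x, y, z axes.
In Python, from station import r gives the robot as it stands. Calls block until the motion is done:
- r.goto(position, orientation): joint-space move of the TCP to a pose.
- r.line_to(position, attitude=None, vel=0.15, stop_force=None): straight line of the TCP; attitude=None keeps the orientation; vel is the mean speed in m/s. With stop_force (N) it stops when the force on the tool has changed by that much, and returns True; else False.
- r.movej(angles): joint-space move.
- r.command_gripper(opening, f_grip=None): finger opening in m; f_grip is the grip in N (None keeps the last); returns when the fingers have stopped.
- r.dwell(seconds).
- r.solve_ik(position, orientation): joint angles nearest the present ones, or None.
- r.get_image(name): name is "side" or "top" or "wrist"; returns a dict with "pixels" (480x640x3 uint8, red, green, blue), "depth" (480x640 float32, m along the optical axis (not along the pixel's ray), 0 where there is no reading), "fx", "fy", "cx", "cy" (pixels), "R" (3x3) and "t" (3): a world point X has camera coordinates R X + t. Camera axes: x right, y down, z forward; pixel columns grow to the right and rows downward; lengths in m; the calibration is good to about 2 mm. A picture is of the moment at which its call begins.
A pose or a line that the arm cannot do raises r.IKError and nothing moves.
- r.finish_job(): hands the job in, once; it reports no verdict.
Trained networks look in a picture, given as the dict that the camera call returned (one of the last four; its "shot" number tells which), for a name from the list of things; names that differ only in an ending like _2 or _b are one class to them, and where a whole thing is asked for, a point or a joint stands for the part that bears it (a point fixed in the world has none). Each returns a list of dicts, best first, with "conf" (0 to 1); they miss things now and then, are a little off and sometimes report something else, mostly with a low value. They report only what shows in the picture. A call takes as long as a camera call. They do not tell look-alikes from the thing itself.
- r.silhouettes(name, picture): "region" (480x640 bool, what is visible of it).
- r.pinpoint(name, picture): "centre" ([x, y, z] in m, in the coordinates of the camera as it stood for that picture, good to about 4 mm: a listed point, or the origin of a listed thing).
Readings, each from a call of its own:
- r.get_clock(): time.
- r.get_q(): joint angles.
- r.get_dq(): joint speeds.
- r.get_tau(): joint torques, N m.
- r.get_eef_pos(): TCP position.
- r.get_tcp_rot(): TCP orientation.
- r.get_ft_force(): force on the tool from outside, world axes, zero at the start.
- r.get_moment(): the same for the moment, N m.
- r.get_gripper_width(): finger opening in m.
Only numpy, scipy, OpenCV 4.12 (cv2) and the standard library are available. Lean on these libraries where they do the work, as an engineer would, in place of code of your own. Each camera call takes 0.05 s, during which the arm holds its last target. There are 200 camera calls.

## Working session

There is one attempt and no reset: what is moved stays moved. The work goes in short steps, each a Python script; the robot and the scene stay as the last script left them, time stands still between calls to the robot, and variables do not carry over. Pictures are saved under pics/ and viewed, about 8 in all and at most 12, crops included, and the job is handed in when it is done.

```bash
mkdir -p pics; ls; cat > h.py <<'E'
import numpy as np, cv2
from station import r
def w(p,c): return p["R"].T@(np.array(c)-p["t"])
def save(n,p,crop=None,s=1):
    im=p["pixels"][:,:,::-1]
    if crop: a,b,c,d=crop; im=im[b:d,a:c]
    cv2.imwrite("pics/"+n+".png",cv2.resize(im,None,fx=s,fy=s,interpolation=cv2.INTER_CUBIC))
def px(p,X):
    c=p["R"]@np.array(X)+p["t"]; return np.round([p["fx"]*c[0]/c[2]+p["cx"],p["fy"]*c[1]/c[2]+p["cy"]]).astype(int)
def cloud(p,mask):
    v,u=np.nonzero(mask&(p["depth"]>0)); d=p["depth"][v,u]
    c=np.stack([(u-p["cx"])/p["fx"]*d,(v-p["cy"])/p["fy"]*d,d],1)
    return (c-p["t"])@p["R"]
E
python3 - <<'E'
from h import *
np.set_printoptions(precision=4,suppress=True)
for cam in ("top","side"):
    p=r.get_image(cam); save(cam+"0",p)
    print(cam,"cam at",-p["R"].T@p["t"])
    for n in "red_centre red_mark yellow_centre blue_centre green_centre mat_top rack pad window oiler_centre cork_block_centre felt_pen_centre".split():
        for d in r.pinpoint(n,p)[:4]:
            X=w(p,d["centre"]); print(n,round(d["conf"],2),X,px(p,X))
print(r.get_clock())
E
```

```text
pics
top cam at [ 0.4685 -0.1227  1.4637]
red_centre 0.68 [ 0.5672 -0.264   0.0888] [374 240]
red_mark 0.88 [ 0.556  -0.2428  0.0803] [365 245]
yellow_centre 0.92 [ 0.7677 -0.0745  0.0479] [292 154]
yellow_centre 0.83 [0.7818 0.1439 0.0423] [198 148]
yellow_centre 0.82 [0.4774 0.012  0.0592] [252 279]
yellow_centre 0.57 [ 0.4931 -0.0846  0.0446] [295 272]
blue_centre 0.77 [ 0.5337 -0.325   0.0839] [401 255]
green_centre 0.6 [ 0.5806 -0.1908  0.0852] [342 234]
mat_top 0.72 [ 0.5371 -0.3989  0.0437] [430 255]
rack 0.65 [ 0.5619 -0.2984  0.0431] [387 243]
rack 0.59 [0.4833 0.0808 0.0518] [222 276]
pad 0.83 [0.4709 0.0219 0.0076] [250 282]
pad 0.73 [ 0.6294 -0.0845  0.0303] [295 214]
window 0.93 [0.4832 0.0827 0.0521] [221 276]
oiler_centre 0.83 [ 0.6289 -0.0877  0.031 ] [297 214]
oiler_centre 0.42 [ 0.3681 -0.2902  0.0097] [382 327]
cork_block_centre 0.62 [ 0.3877 -0.1467  0.0172] [321 318]
cork_block_centre 0.34 [0.4837 0.0826 0.0528] [221 276]
felt_pen_centre 0.88 [ 0.3684 -0.2874  0.0071] [380 326]
felt_pen_centre 0.23 [0.4731 0.022  0.0053] [250 281]
side cam at [ 0.3197 -1.1105  0.
[... 188 characters left out ...]
469 0.0481] [357 167]
yellow_centre 0.61 [ 0.4956 -0.0822  0.0452] [279 231]
yellow_centre 0.59 [ 0.7675 -0.0699  0.0438] [375 214]
blue_centre 0.82 [ 0.5356 -0.3266  0.0853] [316 286]
green_centre 0.86 [ 0.5775 -0.1933  0.0833] [320 244]
mat_top 0.66 [ 0.5359 -0.3986  0.0455] [324 321]
rack 0.83 [ 0.5626 -0.2985  0.0421] [324 287]
pad 0.7 [0.4739 0.024  0.01  ] [264 217]
window 0.98 [0.479  0.0845 0.0563] [262 191]
window 0.17 [ 0.5621 -0.2964  0.0459] [324 286]
oiler_centre 0.65 [ 0.6286 -0.0853  0.0274] [328 229]
cork_block_centre 0.63 [ 0.3867 -0.1415  0.0123] [242 262]
cork_block_centre 0.17 [ 0.5355 -0.3985  0.0434] [324 322]
felt_pen_centre 0.63 [ 0.3699 -0.2886  0.0074] [244 308]
1.3
```

```bash
python3 - <<'E'
import cv2
a=cv2.imread("pics/top0.png")[120:340,170:450]; b=cv2.imread("pics/side0.png")[140:360,190:430]
cv2.imwrite("pics/t1.png",cv2.resize(a,None,fx=2.7,fy=2.7,interpolation=2)); cv2.imwrite("pics/s1.png",cv2.resize(b,None,fx=2.7,fy=2.7,interpolation=2))
E
```

```text
(no output)
```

View pics/t1.png

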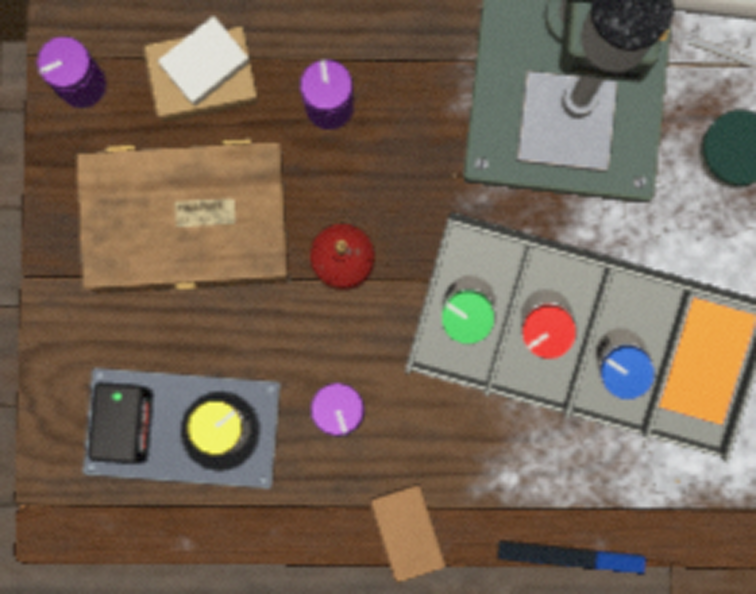

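View pics/s1.png

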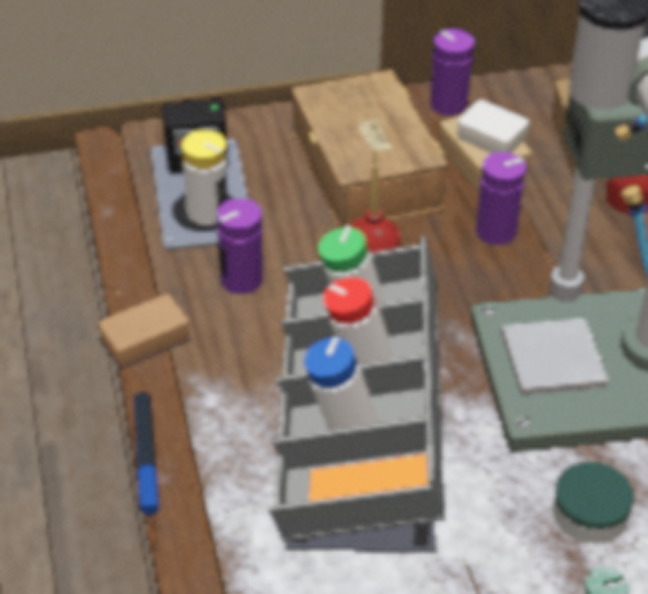

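The pictures show the yellow cap on the reader's pad at top (252,279). The purple look-alikes are at top (295,272), (292,154) and (198,148), so only the first fits. Red is at (374,240). The empty orange-mat compartment is at (430,255), at the right end of the rack. Next: fit the mat and rack pose, go above the pad and look from close by.

```bash
cat >> h.py <<'E'
np.set_printoptions(precision=4,suppress=True)
def rot(app,jaw):
    "tool orientation: x = approach, z = jaw direction (squared to x)"
    x=np.array(app,float); x/=np.linalg.norm(x); z=np.array(jaw,float); z-=x*(x@z); z/=np.linalg.norm(z)
    return np.stack([x,np.cross(z,x),z],1)
def best(pos,app,jaw):
    "of the two half-turn grasps the one whose joints lie nearest"
    q0=np.array(r.get_q()); o=[]
    for s in (1,-1):
        R=rot(app,s*np.array(jaw)); q=r.solve_ik(pos,R)
        if q is not None: o.append((np.abs(np.array(q)-q0).max(),s,R))
    o.sort(key=lambda a:a[0]); print("ik",[(round(a[0],2),a[1]) for a in o]); return o[0][2]
E
python3 - <<'E'
from h import *
print(r.get_tcp_rot())
for cam in ("top","side"):
    p=r.get_image(cam); s=r.silhouettes("mat_top",p)
    hsv=cv2.cvtColor(p["pixels"],cv2.COLOR_RGB2HSV)
    m=cv2.inRange(hsv,(8,120,120),(22,255,255))>0
    mm=np.zeros_like(m); mm[240:345,290:470]=1; m&=mm
    C=cloud(p,m); C=C[np.abs(C[:,2]-np.median(C[:,2]))<.04]
    c=C.mean(0); _,_,V=np.linalg.svd(C-c,full_matrices=False); V*=np.sign([V[0,0],V[1,1],V[2,2]])[:,None]
    rect=cv2.minAreaRect(np.float32((C-c)@V[:2].T))
    print(cam,len(C),"centre",c+V[:2].T@rect[0],"size",rect[1:],"axes",V, "sil px",s[0]["region"].sum() if s else None)
R=best([.476,.018,.30],[0,0,-1],[1,0,0])
r.goto([.476,.018,.30],R); 
p=r.get_image("wrist"); save("w1",p)
for n in ("yellow_centre","pad","window"):
    for d in r.pinpoint(n,p)[:3]:
        X=w(p,d["centre"]); print(n,round(d["conf"],2),X,px(p,X))
print(r.get_clock(),r.get_q())
E
```

```text
[[-0.     -0.9672  0.254 ]
 [ 0.0001  0.254   0.9672]
 [-1.      0.      0.    ]]
top 1493 centre [ 0.4692 -0.2832  0.0343] size ((0.09259410947561264, 0.3740274906158447), 87.77467346191406) axes [[ 0.4902 -0.8697  0.0586]
 [ 0.8596  0.4934  0.133 ]
 [-0.1446 -0.0148  0.9894]] sil px 1036
side 455 centre [ 0.5432 -0.3854  0.0449] size ((0.03422164544463158, 0.09927049279212952), 88.24884033203125) axes [[ 0.9299 -0.2588  0.2613]
 [ 0.271   0.9625 -0.0111]
 [-0.2486  0.0811  0.9652]] sil px 420
ik [(np.float64(0.75), 1), (np.float64(2.84), -1)]
yellow_centre 0.8 [0.4769 0.0153 0.05  ] [319 207]
yellow_centre 0.77 [ 0.4911 -0.0849  0.0426] [332 299]
yellow_centre 0.7 [ 0.7696 -0.0701  0.0449] [597 287]
window 0.91 [0.4816 0.0783 0.0548] [324 142]
4.2083 [-0.8929  0.0582  0.7718  1.9517 -0.0443  1.1488 -0.1029]
```

View pics/w1.png

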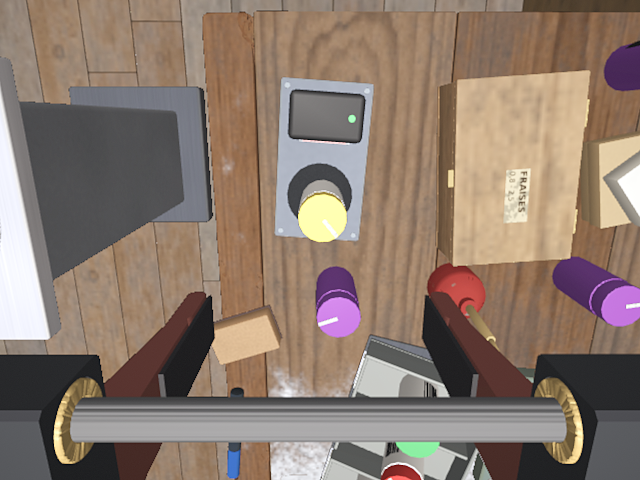

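The wrist view has the yellow cap at (322,217), the reader plate with corners at (283,78), (373,85), (357,241) and (277,236), and the head at (326,117). The fingers are clear. The plate is turned about -4°. Next: refine the mat (silhouette mask), plate yaw and cap centre.

```bash
cat >> h.py <<'E'
def onplane(p,uv,z):
    uv=np.atleast_2d(np.float64(uv)); d=np.c_[(uv[:,0]-p["cx"])/p["fx"],(uv[:,1]-p["cy"])/p["fy"],np.ones(len(uv))]@p["R"]
    o=-p["R"].T@p["t"]; return o+d*((z-o[2])/d[:,2])[:,None]
def hsvmask(p,lo,hi,box=None):
    m=cv2.inRange(cv2.cvtColor(p["pixels"],cv2.COLOR_RGB2HSV),lo,hi)>0
    if box: k=np.zeros_like(m); k[box[1]:box[3],box[0]:box[2]]=1; m&=k
    return m
E
python3 - <<'E'
from h import *
p=r.get_image("top")
for m in (r.silhouettes("mat_top",p)[0]["region"], hsvmask(p,(8,170,170),(22,255,255),(410,225,455,285))):
    C=cloud(p,m); c=np.median(C,0); C=C[np.abs(C[:,2]-c[2])<.03]; c=C.mean(0)
    V=np.linalg.svd(C-c,full_matrices=False)[2]; V*=np.sign([V[0,0],V[1,1],V[2,2]])[:,None]
    rc=cv2.minAreaRect(np.float32((C-c)@V[:2].T)); print(len(C),"mat mean",c,"rect",c+V[:2].T@rc[0],rc[1:],"\n",V)
    u=m.nonzero(); rr=cv2.minAreaRect(np.float32(np.c_[u[1],u[0]])); B=onplane(p,cv2.boxPoints(rr),.045); print(B)
q=r.get_image("wrist")
c=onplane(q,[[283,78],[373,85],[357,241],[277,236]],.008); print("plate",c, c.mean(0))
e=np.array([c[0]-c[3],c[1]-c[2]]); print("y-edge yaw", np.degrees(np.arctan2(-e[:,0],e[:,1])),"x-edge", np.degrees(np.arctan2((c[1]-c[0])[1],(c[1]-c[0])[0])),np.degrees(np.arctan2((c[2]-c[3])[1],(c[2]-c[3])[0])))
pad=hsvmask(q,(0,0,0),(180,255,45),(280,155,360,225)); C=cloud(q,pad); C=C[(C[:,2]<.02)]; print("pad pts",len(C),C.min(0),C.max(0),np.median(C,0))
y=hsvmask(q,(22,80,120),(35,255,255),(285,185,360,250)); C=cloud(q,y); C=C[C[:,2]>.09]; print("cap",len(C),C.mean(0),(C.min(0)+C.max(0))/2)
E
```

```text
1020 mat mean [ 0.5405 -0.4028  0.0437] rect [ 0.5402 -0.4029  0.0436] ((0.10015834122896194, 0.057737674564123154), 0.22006000578403473) 
 [[ 0.9291 -0.2697  0.253 ]
 [ 0.2752  0.9613  0.0141]
 [-0.247   0.0565  0.9674]]
[[ 0.5007 -0.3606  0.045 ]
 [ 0.5963 -0.3896  0.045 ]
 [ 0.5801 -0.4453  0.045 ]
 [ 0.4846 -0.416   0.045 ]]
933 mat mean [ 0.5397 -0.4023  0.0434] rect [ 0.5391 -0.4027  0.0433] ((0.054961543530225754, 0.09634649008512497), 89.83560943603516) 
 [[ 0.9323 -0.2578  0.2536]
 [ 0.2645  0.9644  0.0078]
 [-0.2465  0.0598  0.9673]]
[[ 0.502  -0.3617  0.045 ]
 [ 0.5935 -0.3909  0.045 ]
 [ 0.5778 -0.4423  0.045 ]
 [ 0.4864 -0.4129  0.045 ]]
plate [[ 0.4408  0.1367  0.008 ]
 [ 0.5305  0.1303  0.008 ]
 [ 0.519  -0.0317  0.008 ]
 [ 0.4305 -0.0261  0.008 ]] [0.4802 0.0523 0.008 ]
y-edge yaw [-3.6234 -4.0749] x-edge -4.102071530499478 -3.6540249593398793Traceback (most recent call last):
  File "<stdin>", line 11, in <module>
    return umr_minimum(a, axis, None, out, keepdims, initial, where)
ValueError: zero-size array to reduction operation minimum which has no identity
```

```bash
cat >> h.py <<'E'
PY=np.radians(-3.9); padx=np.array([np.cos(PY),np.sin(PY),0]); pady=np.array([-np.sin(PY),np.cos(PY),0]); PAD=np.array([.4779,.0179,.010])
a=np.radians(-15.8); t=np.radians(15); rx=np.array([np.cos(t)*np.cos(a),np.cos(t)*np.sin(a),np.sin(t)]); ry=np.array([-np.sin(a),np.cos(a),0]); rz=np.cross(rx,ry)
MAT=np.array([.5382,-.4005,.0440])
E
python3 - <<'E'
from h import *
q=r.get_image("wrist")
y=hsvmask(q,(22,80,120),(35,255,255),(285,185,360,250)); C=cloud(q,y); C=C[C[:,2]>.085]; print("cap",len(C),C.mean(0),(C.min(0)+C.max(0))/2)
c=(C.min(0)+C.max(0))[:2]/2
assert np.linalg.norm(c-[.477,.0155])<.006
R=rot([0,0,-1],padx)
r.goto([c[0],c[1],.16],R); r.line_to([c[0],c[1],.047],vel=.12)
r.command_gripper(.03,25); print("w",r.get_gripper_width(),r.get_eef_pos())
r.line_to([c[0],c[1],.26],vel=.2); print("w",r.get_gripper_width(),r.get_ft_force())
R=best(MAT+.20*rz,-rz,rx); print(R)
print(r.solve_ik(MAT+.04*rz,R),r.get_clock())
E
```

```text
cap 288 [0.4793 0.0211 0.0978] [0.4792 0.016  0.0942]
w 0.04374492055035547 [0.4794 0.016  0.047 ]
w 0.0438501095379125 [-0.2935  0.3452 -1.604 ]
ik [(np.float64(1.1), 1), (np.float64(1.97), -1)]
[[ 0.249   0.2723  0.9294]
 [-0.0705  0.9622 -0.263 ]
 [-0.9659  0.      0.2588]]
[ 0.2873  0.5401  0.4016  1.9278 -0.5931  0.5323  0.8247] 8.0833
```

```bash
python3 - <<'E'
from h import *
r.goto(MAT+.20*rz,rot(-rz,rx)); print(r.get_eef_pos(),r.get_gripper_width(),r.get_clock())
p=r.get_image("wrist"); save("w2",p)
for n in ("mat_top","rack","red_centre","red_mark","blue_centre","yellow_centre"):
    for d in r.pinpoint(n,p)[:2]:
        X=w(p,d["centre"]); print(n,round(d["conf"],2),X,px(p,X), "in rack axes rel MAT",np.array([rx,ry,rz])@(X-MAT))
E
```

```text
[ 0.4891 -0.3851  0.2367] 0.04366303911704474 9.575
mat_top 0.96 [ 0.5363 -0.3978  0.0434] [315 214] in rack axes rel MAT [-0.0026  0.0021  0.0001]
rack 0.78 [ 0.5661 -0.2935  0.0382] [314  81] in rack axes rel MAT [-0.0037  0.1106 -0.005 ]
```

View pics/w2.png

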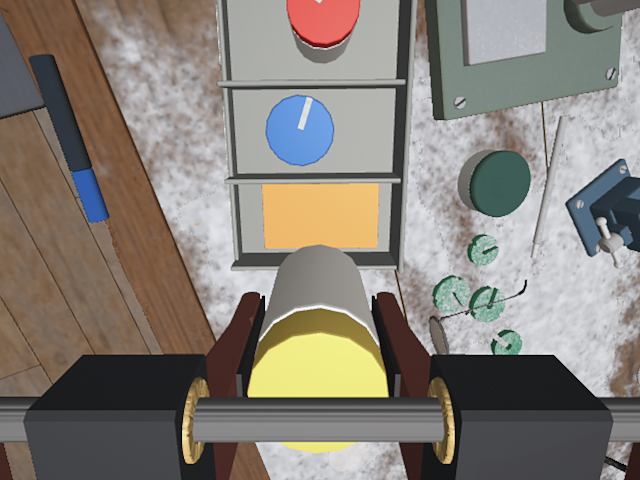

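The wrist view shows the mat at (320,215), square to the tool and free. Yellow is held at (318,390), blue is at (300,130) and red at (323,15). The networks agree with my mat estimate within 3 mm. Lowering it now.

```bash
python3 - <<'E'
from h import *
M=MAT-.0013*rx+.001*ry
r.goto(M+.16*rz,rot(-rz,rx)); r.line_to(M+.047*rz,vel=.15)
hit=r.line_to(M+.030*rz,vel=.03,stop_force=5); e=np.array(r.get_eef_pos())-M
print(hit,np.array([rx,ry,rz])@e,r.get_ft_force())
r.command_gripper(.070); r.line_to(M+.17*rz,vel=.2)
p=r.get_image("side"); save("s2",p,(280,200,400,360),4)
t=r.get_image("top")
for q in (p,t):
  for n in ("yellow_centre","red_centre","red_mark"):
    for d in r.pinpoint(n,q)[:4]:
        X=w(q,d["centre"]); print(n,round(d["conf"],2),X,np.array([rx,ry,rz])@(X-MAT))
print(r.get_clock())
E
```

```text
True [ 0.0006 -0.0002  0.0358] [-0.3753 -0.2501  0.9087]
yellow_centre 0.98 [ 0.5228 -0.3975  0.0882] [-0.0037 -0.0013  0.0468]
yellow_centre 0.95 [ 0.768  -0.0716  0.0451] [ 0.1274  0.379  -0.033 ]
yellow_centre 0.81 [0.7827 0.1453 0.0454] [ 0.084   0.5918 -0.0211]
yellow_centre 0.45 [ 0.4953 -0.0805  0.0451] [-0.1237  0.2962  0.0343]
red_centre 0.6 [ 0.5749 -0.2584  0.0862] [0.0077 0.1468 0.0417]
red_centre 0.36 [ 0.5381 -0.3249  0.0832] [-0.0098  0.0727  0.0432]
red_mark 0.59 [ 0.5539 -0.237   0.0777] [-0.0197  0.1616  0.0402]
yellow_centre 0.58 [ 0.5268 -0.3978  0.0864] [-0.0003 -0.0005  0.044 ]
yellow_centre 0.55 [ 0.4911 -0.0857  0.0431] [-0.1268  0.2901  0.0331]
yellow_centre 0.55 [0.7833 0.1481 0.0394] [ 0.0824  0.5946 -0.0268]
red_centre 0.91 [ 0.5671 -0.2638  0.0868] [0.002  0.1394 0.0438]
red_mark 0.6 [ 0.5559 -0.2398  0.0787] [-0.0168  0.1595  0.0405]
red_mark 0.39 [ 0.5321 -0.3258  0.0828] [-0.0153  0.0702  0.0443]
13.375
```

View pics/s2.png

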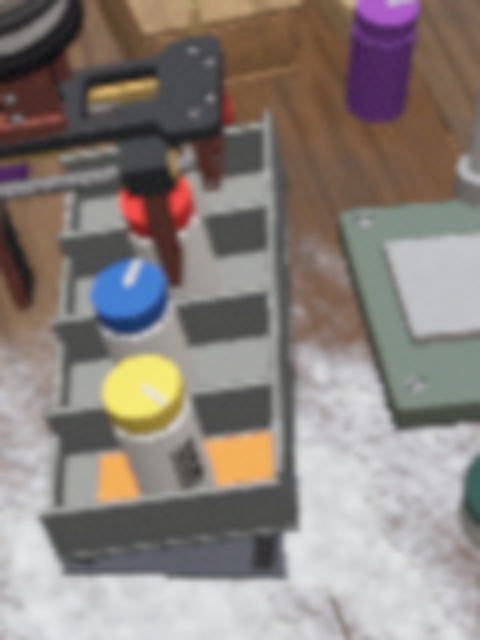

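Yellow stands flat on the mat in the end compartment (crop, cap at (143,390)), and the networks put it within 4 mm of the mat centre. Now red: hover and measure its white line from close by.

```bash
python3 - <<'E'
from h import *
P=MAT+.003*rx+.140*ry
r.goto(P+.22*rz,rot(-rz,rx))
p=r.get_image("wrist"); A=np.array([rx,ry,rz])
for n in ("red_centre","red_mark"):
    for d in r.pinpoint(n,p)[:2]:
        X=w(p,d["centre"]); print(n,round(d["conf"],2),X,px(p,X),A@(X-MAT))
u=px(p,P+.088*rz); print(u); save("w3",p,(u[0]-75,u[1]-75,u[0]+75,u[1]+75),4)
# cap top in rack coordinates, and white line on it
C=cloud(p,np.ones((480,640),bool)); m=(p["depth"]>0); L=(C-MAT)@A.T
k=(np.abs(L[:,2]-.088)<.007)&(np.hypot(L[:,0]-.003,L[:,1]-.14)<.03)
v,uu=np.nonzero(m); rgb=p["pixels"][v,uu].astype(int)[k]; Lk=L[k]
wh=rgb[:,1]>130; c0=(Lk.min(0)+Lk.max(0))/2; 
(cc,rad)=cv2.minEnclosingCircle(np.float32(Lk[:,:2])); print("cap centre",cc,rad,np.median(Lk[:,2]),"n",len(Lk),wh.sum())
wl=Lk[wh][:,:2]; d=wl.mean(0)-cc; V=np.linalg.svd(wl-wl.mean(0))[2][0]; V=V*np.sign(V@d)
print("line yaw in rack deg: svd",np.degrees(np.arctan2(V[1],V[0])),"from centre",np.degrees(np.arctan2(d[1],d[0])),wl.min(0),wl.max(0))
print(r.get_clock())
E
```

```text
red_mark 0.93 [ 0.5528 -0.2416  0.0799] [291 199] [-0.0189  0.1569  0.0423]
[319 234]
cap centre (0.0019624480046331882, 0.14503660798072815) 0.021650927141308784 0.08829520757755993 n 2766 184
line yaw in rack deg: svd 153.90203916626112 from centre 149.07331726115936 [-0.019   0.1346] [0.0018 0.1586]
14.1833
```

View pics/w3.png

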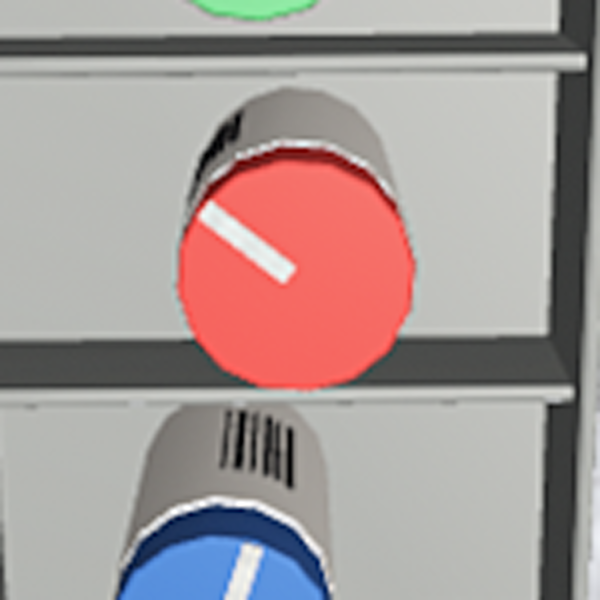

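```bash
python3 - <<'E'
from h import *
A=np.array([rx,ry,rz]); p=r.get_image("wrist")
def rayplane(uv,h):
    uv=np.atleast_2d(np.float64(uv)); d=np.c_[(uv[:,0]-p["cx"])/p["fx"],(uv[:,1]-p["cy"])/p["fy"],np.ones(len(uv))]@p["R"]@A.T
    o=A@(-p["R"].T@p["t"]-MAT); return o+d*((h-o[2])/d[:,2])[:,None]
red=hsvmask(p,(0,100,190),(8,255,255),(270,180,380,270))|hsvmask(p,(170,100,190),(180,255,255),(270,180,380,270))
hull=cv2.convexHull(np.argwhere(red)[:,::-1].astype(np.int32)); full=np.zeros((480,640),np.uint8); cv2.fillConvexPoly(full,hull,1)
inner=cv2.erode(full,np.ones((5,5)))>0; g=p["pixels"][:,:,1]; wl=inner&(g>150)
E=cv2.fitEllipse(hull); c=rayplane(E[0],.088)[0]; print("ellipse",E,"centre",c)
W=rayplane(np.argwhere(wl)[:,::-1],.088)[:,:2]; m=W.mean(0); V=np.linalg.svd(W-m)[2][0]; d=m-c[:2]; V*=np.sign(V@d)
ang=lambda v:np.degrees(np.arctan2(v[1],v[0])); print(len(W),"svd",ang(V),"centre->line",ang(d),np.linalg.norm(d),W.min(0),W.max(0))
E
```

```text
ellipse ((318.060791015625, 224.94642639160156), (57.776344299316406, 59.28188705444336), 82.11849975585938) centre [0.0022 0.1451 0.088 ]
154 svd 141.59391609000565 centre->line 145.39727513553626 0.0099567323101214 [-0.014   0.1443] [0.0021 0.1574]
```

```bash
python3 - <<'E'
from h import *
P=MAT+.002*rx+.1445*ry
Rg=rot(-rz,rx)
r.line_to(P+.12*rz,vel=.2); r.line_to(P+.035*rz,vel=.12)
r.command_gripper(.03,25); print("w",r.get_gripper_width())
r.line_to(P+.21*rz,vel=.15); print("w",r.get_gripper_width(),r.get_ft_force())
b=np.radians(86.1-142); Rp=rot([0,0,-1],[np.cos(b),np.sin(b),0])
q=r.solve_ik([*PAD[:2],.26],Rp); print(q,r.get_q(),r.solve_ik([*PAD[:2],.047],Rp),r.get_clock())
if q is not None:
    r.goto([*PAD[:2],.26],Rp)
    p=r.get_image("wrist"); save("w4",p)
    for n in ("red_centre","red_mark","pad","window"):
        for d in r.pinpoint(n,p)[:2]:
            X=w(p,d["centre"]); print(n,round(d["conf"],2),X,px(p,X))
    for cam in ("top","side"):
        t=r.get_image(cam)
        for n in ("red_centre","red_mark","pad"):
            for d in r.pinpoint(n,t)[:1]: print(cam,n,round(d["conf"],2),w(t,d["centre"]))
print(r.get_eef_pos(),r.get_clock())
E
```

```text
w 0.04380669092924943
w 0.04390886389564456 [-0.7783 -0.5372 -0.6074]
[-1.2769  0.2606  1.3302  2.0159 -0.2877  1.0799 -0.7918] [-0.6871  0.4184  1.3364  2.0088 -0.653   0.8682  0.6921] [-0.9803  0.7575  1.1177  2.2026 -0.9864  0.8341 -0.1825] 17.5833
red_centre 0.56 [ 0.564  -0.2957  0.0379] [629 313]
red_mark 0.68 [0.4748 0.0388 0.2699] [268 306]
red_mark 0.5 [ 0.5667 -0.2924  0.0409] [631 310]
pad 0.75 [0.4792 0.0191 0.0078] [317 201]
window 0.73 [0.4824 0.0786 0.055 ] [261 169]
top red_centre 0.72 [ 0.5834 -0.1916  0.0824]
top pad 0.92 [0.4706 0.024  0.0089]
side red_centre 0.79 [0.4818 0.0226 0.2691]
side red_mark 0.62 [0.4798 0.0191 0.2686]
side pad 0.67 [0.475  0.0262 0.0088]
[0.4779 0.0179 0.26  ] 19.5667
```

View pics/w4.png

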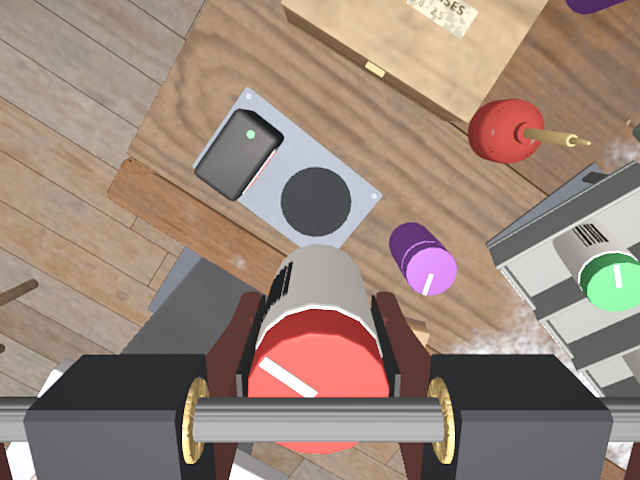

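The pad is empty at (316,201), and red hangs upright in the grip with its bars towards the reader side. Measuring its yaw in hand (white line (315,395)→(262,362)) against the pad and plate from this picture.

```bash
python3 - <<'E'
from h import *
ang=lambda v:np.degrees(np.arctan2(v[1],v[0]))
p=r.get_image("wrist"); zt=r.get_eef_pos()[2]+.053
m=hsvmask(p,(0,0,0),(180,120,95),(275,160,356,240)).astype(np.uint8)
n,l,s,cc=cv2.connectedComponentsWithStats(m); k=l==l[201,316]
h=cv2.convexHull(np.argwhere(k)[:,::-1].astype(np.int32)); E=cv2.fitEllipse(h); c=onplane(p,E[0],.010)[0]; print("pad ell",E,c)
box=(225,290,410,396)
red=hsvmask(p,(0,100,150),(8,255,255),box)|hsvmask(p,(170,100,150),(180,255,255),box)
full=np.zeros((480,640),np.uint8); cv2.fillConvexPoly(full,cv2.convexHull(np.argwhere(red)[:,::-1].astype(np.int32)),1)
wl=(cv2.erode(full,np.ones((9,9)))>0)&(p["pixels"][:,:,1]>150); wl[396:]=0
n,l,s,cc=cv2.connectedComponentsWithStats(wl.astype(np.uint8)); wl=l==1+np.argmax(s[1:,4])
v,u=np.nonzero(wl); print("line px",len(u),u.min(),u.max(),v.min(),v.max())
W=onplane(p,np.argwhere(wl)[:,::-1],zt)[:,:2]; V=np.linalg.svd(W-W.mean(0))[2][0]; V*=np.sign(V[1]); print("line yaw",ang(V),"want",ang(pady),W.mean(0))
e=onplane(p,[[248,87],[382,195]],.008); print("plate edge yaw",ang((e[0]-e[1])))
e=onplane(p,[[193,165],[248,87]],.008); print("plate end+90",ang((e[1]-e[0]))+90)
E
```

```text
pad ell ((316.19390869140625, 201.6702880859375), (68.39434051513672, 69.31352233886719), 82.17897033691406) [0.4781 0.0204 0.01  ]
line px 695 258 316 356 391
line yaw 87.68670135023918 want 86.1 [0.4779 0.0302]
plate edge yaw 86.02967479291179
plate end+90 85.51287230527507
```

```bash
python3 - <<'E'
from h import *
c=np.array([.4782,.0190])
b=np.radians(86.0-143.0); R=rot([0,0,-1],[np.cos(b),np.sin(b),0])
r.goto([*c,.14],R); r.line_to([*c,.058],vel=.12)
hit=r.line_to([*c,.040],vel=.03,stop_force=5); print(hit,r.get_eef_pos(),r.get_ft_force())
r.command_gripper(.066); r.line_to([*c,.26],vel=.2)
p=r.get_image("wrist"); save("w5",p,(200,80,440,300),3)
ang=lambda v:np.degrees(np.arctan2(v[1],v[0]))
for cam,q in (("wrist",p),("top",r.get_image("top")),("side",r.get_image("side"))):
    if cam=="side": save("s5",q,(190,140,430,360),2.5)
    for n in ("red_centre","red_mark"):
        for d in r.pinpoint(n,q)[:2]: print(cam,n,round(d["conf"],2),w(q,d["centre"]))
C=cloud(p,np.ones((480,640),bool)); v,u=np.nonzero(p["depth"]>0); k=(C[:,2]>.094)&(C[:,2]<.106)&(np.hypot(*(C[:,:2]-c).T)<.04)
(cc,rad)=cv2.minEnclosingCircle(np.float32(C[k][:,:2])); print("cap",cc,rad,C[k][:,2].min(),C[k][:,2].max())
k2=k&(np.hypot(*(C[:,:2]-cc).T)<.018)&(p["pixels"][v,u][:,1]>150); W=onplane(p,np.c_[u,v][k2],.1)[:,:2]
V=np.linalg.svd(W-W.mean(0))[2][0]; V*=np.sign(V[1]); print(len(W),"line yaw",ang(V)," offset in pad frame",np.array([padx,pady])[:,:2]@(np.array(cc)-[.478,.0192]),r.get_clock())
E
```

```text
True [0.4786 0.0192 0.0455] [ 1.1942 -0.2237  1.1228]
wrist red_centre 0.26 [ 0.3909 -0.1448  0.0124]
wrist red_mark 0.7 [0.4746 0.042  0.0557]
top red_centre 0.72 [ 0.5247 -0.398   0.0849]
top red_centre 0.5 [0.4778 0.0154 0.0541]
top red_mark 0.52 [0.4826 0.0388 0.0548]
side red_centre 0.89 [0.4812 0.0228 0.0537]
side red_centre 0.24 [ 0.3865 -0.1433  0.0106]
side red_mark 0.85 [0.4768 0.0446 0.0532]
side red_mark 0.36 [ 0.5371 -0.4005  0.0437]
cap (0.4783206880092621, 0.019902652129530907) 0.02154645323753357 0.0941016624874899 0.10259378560812012
757 line yaw 135.08748903404194  offset in pad frame [0.0003 0.0007] 23.6917
```

View pics/w5.png

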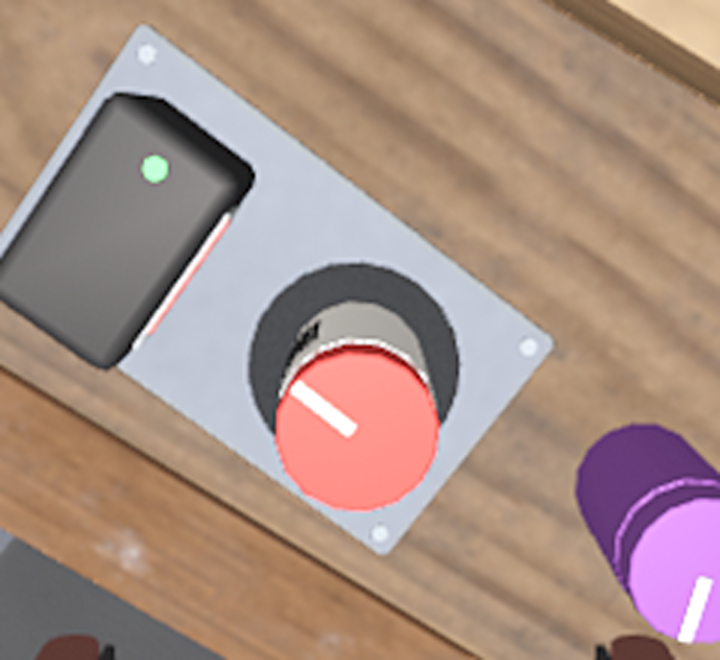

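View pics/s5.png

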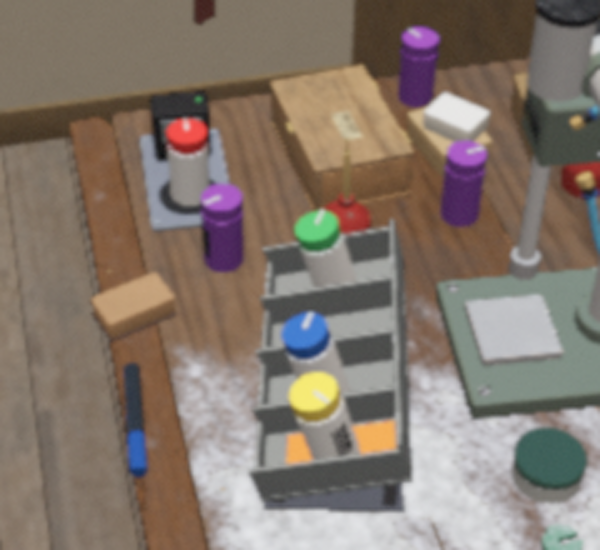

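Everything stands as asked. My last white-line mask was polluted by the bright cap, so I'll do one clean yaw number (saturation mask) before handing in.

```bash
python3 - <<'E'
from h import *
p=r.get_image("wrist"); m=hsvmask(p,(0,0,200),(180,60,255),(292,199,345,250)).astype(np.uint8)
n,l,s,_=cv2.connectedComponentsWithStats(m); k=l==1+np.argmax(s[1:,4])
W=onplane(p,np.argwhere(k)[:,::-1],.1)[:,:2]; V=np.linalg.svd(W-W.mean(0))[2][0]; V*=np.sign(V[1]); y=np.degrees(np.arctan2(V[1],V[0]))
d=W.mean(0)-[.4783,.0199]; print(len(W),"yaw",y,"centre->line",np.degrees(np.arctan2(d[1],d[0])),"want 86.1")
if abs(y-86.1)<3: r.finish_job(); print("handed in",r.get_clock())
E
```

```text
134 yaw 84.14516135458905 centre->line 85.92971299504761 want 86.1
the job is handed in; nothing more can be done
the job is handed in; nothing more can be done
```

I moved the yellow-capped canister from the reader's pad to the orange-mat compartment, then stood the red-capped one on the pad facing the window. The job is handed in, at about 24 s on the robot's clock.

- **Yellow:** It stands flat on the mat. The two fixed cameras put it within about 4 mm of the mat's centre.
- **Red:** It stands upright, with its cap centre within 1 mm of the pad's centre. Its white line measured 84.1° and 85.9° by two fits, against 86.1° wanted, so the bars face the window within about 2°.
- **Everything else:** The final side view showed the other canisters and bystanders where they were. The gripper was open and clear at about 0.26 m.

**Checks that disagreed:**
- One automatic reading gave red's line as 135°. Its white mask had picked up bright parts of the cap. The cleaned mask and the picture both contradict it.
- The networks sometimes reported red at yellow's or other places, which the pictures ruled out.

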